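# Sort the washed cutlery into the organiser boxes

### The job

Put the washed cutlery that lies about on the worktop away: each piece goes into the bamboo organiser box where one of its own kind already lies (both forks to the fork, the knife to the knife, the teaspoon to the teaspoon), lying lengthwise and wholly inside the box. Leave the green cup, the coffee capsule and the salt shaker where they are.

Things in the scene. Friction and masses are not known exactly. Their poses are not given: they have to be found in the camera images.
- fork_a: Loose stainless table fork lying on the worktop, 193 mm long, 26 mm wide at most, 15 mm high, 40 g, about 17 mm wide at the middle of its length where it is to be gripped. Origin: the middle of its length and width, at its underside; x along its length toward the tines (it may lie either way round in its box), y across it, z up.
- fork_b: Loose stainless table fork lying on the worktop, 193 mm long, 26 mm wide at most, 15 mm high, 40 g, about 17 mm wide at the middle of its length where it is to be gripped. Origin: the middle of its length and width, at its underside; x along its length toward the tines (it may lie either way round in its box), y across it, z up.
- knife: Loose stainless table knife lying flat on the worktop, 200 mm long, 60 g; handle 8 mm thick and 12 to 16 mm wide, blade 2.5 mm thick and 19 mm wide. Origin: the middle of its length, at its underside, on the neck end of the handle, which is 12 mm wide and 8 mm thick there; x along its length toward the blade's tip, z up.
- teaspoon: Loose stainless teaspoon lying on the worktop, 138 mm long, 28 mm wide at the bowl, 12 mm high, 20 g. Origin: the middle of its length and width, at its underside; x along its length toward the bowl, y across it, z up. To be gripped across the middle, about 19 mm wide there.
- fork_box: One of the two long boxes, the one with a fork in it. Fixed open bamboo box, 244 x 106 mm, 40 mm high; walls and floor 6 mm (inside 232 x 94 mm); the end walls dip to 29 mm. One of three in a row, in any order, its length about along the robot's x. A loose fork already lies in it, lengthwise, centred 30 mm off toward its -y wall. Origin: centre of its underside; x along it, y across, z up.
- knife_box: One of the two long boxes, the one with a table knife in it. Fixed open bamboo box, 244 x 106 mm, 40 mm high; walls and floor 6 mm (inside 232 x 94 mm); the end walls dip to 29 mm. One of three in a row, in any order, its length about along the robot's x. A loose knife already lies in it, lengthwise, centred 30 mm off toward its -y wall. Origin: centre of its underside; x along it, y across, z up.
- teaspoon_box: The short box, with a teaspoon in it. Fixed open bamboo box, 184 x 106 mm, 40 mm high; walls and floor 6 mm (inside 172 x 94 mm); the end walls dip to 29 mm. One of three in a row, in any order, its length about along the robot's x. A loose teaspoon already lies in it, lengthwise, centred 30 mm off toward its -y wall. Origin: centre of its underside; x along it, y across, z up.
- cup: Green espresso cup standing loose on the worktop, 65 mm across, 94 mm with its handle, 52 mm high; bystander. Origin: centre of the extents of its underside.
- capsule: Black coffee capsule standing loose on its rim, 36 mm across, 28 mm high; bystander. Origin: centre of its underside.
- salt: Clear salt shaker with a grey cap, 44 mm across, 90 mm high, standing loose; bystander. Origin: centre of its underside.

How it is judged:
By the outcome, as a careful person would: the job done as asked, in the order asked, and still so for the second after the job is handed in, with the robot touching nothing.
It also fails if it takes over 118 s, if anything falls off the work surface, if the arm or the gripper's body presses on something with over 40 N, if the wrist force passes 120 N, or if a joint passes its speed limit or range.

### The arm

A 7-joint arm with a two-finger parallel gripper is mounted at the origin on a cart in front of the work surface, level with it; the furniture and walls round the work are solid. World frame = base frame: x ahead of the robot, y to its left, z up, the work surface at z = 0. Lengths are in mm, angles in rad, forces in N, time in s.
With the tool pointing down it reaches from about 400 to 900 mm from the base axis. Payload 5.6 kg.
Tool frame: the origin (TCP) lies midway between the tips of the shut fingers; the grasp point (between the pads) lies 19 mm behind it; z points along the fingers, y is the line along which they close (so a half turn about z gives the same grasp; the last joint's range is limited). The gripper opens to 92 mm and grips with 3 to 60 N. Pads are 20 mm wide; open, the fingers measure 128 mm over their backs; the gripper's body (75 mm by 189 mm) begins 69 mm behind the grasp point.
Start: joints at [-1.268, 0.468, -0.012, 1.603, 0.006, 1.071, -0.056], TCP at [220.358, 611.516, 214.592] pointing down, gripper open.
Joint ranges: [-2.53, 2.53], [-0.31, 2.02], [-1.57, 1.55], [0.28, 2.44], [-1.29, 4.43], [0.15, 1.84], [-2.92, 2.92]. Speed limits (rad/s): [2.57, 2.57, 3.14, 3.14, 3.14, 3.14, 3.14].

### API

Orientations are given as a rotation vector (axis times angle).
In Python, from cell import robot, grip, kin, viewer gives the robot as it stands. Calls block until the motion is done:
- robot.movep(position, orientation): joint-space move of the TCP to a pose.
- robot.servo_line(position, feed=150, rotation=None): straight line of the TCP; rotation=None keeps the orientation; feed is the mean speed in mm/s.
- robot.goto_joints(angles): joint-space move.
- grip(opening, newtons=None): opening from 0.0 (shut) to 1.0 (fully open); newtons is the grip in N (None keeps the last); returns when the fingers have stopped.
- robot.hold(seconds).
- kin.ik(position, orientation): joint angles nearest the present ones, or None.
- robot.observe(): the state.
- viewer.read_camera(name): name is "scene" or "top" or "wrist"; returns the picture (384x512x3 uint8, red, green, blue); there is no depth.
- viewer.camera_info(name): a dict with "camera_matrix" (3x3 intrinsics, pixels), "k1" (the pictures are not rectified: a ray, as slopes to the right and down, at radius r is drawn at 1 + k1 r^2 times it, then the intrinsics apply), "R" (3x3) and "t" (3): a world point X has camera coordinates R X + t. Camera axes: x right, y down, z forward; pixel columns grow to the right and rows downward; lengths in mm; the calibration is good to about 2 mm. A picture is of the moment at which its call begins: read the wrist's pose just before it. camera_info takes no time and is no camera call; for the wrist camera it gives the pose at the moment of the call.
A pose or a line that the arm cannot do raises robot.IKError and nothing moves.
- robot.job_done(): hands the job in; it is judged then, once.
Trained networks look in the newest picture that a camera, given by its name, has taken for a name from the list of things; names that differ only in an ending like _2 or _b are one class to them, and where a whole thing is asked for, a point or a joint stands for the part that bears it (a point fixed in the world has none). Each returns a list of dicts, best first, with "confidence" (0 to 1); they miss things now and then, are a little off and sometimes report something else, mostly with a low value. They report only what shows in the picture. A call takes as long as a camera call.
- viewer.silhouettes(name, camera): "mask" (384x512 bool, what is visible of it).
- viewer.pinpoint(name, camera): "at" ([x, y, z] in mm, in the coordinates of the camera as it stood for that picture, good to about 4 mm: a listed point, or the origin of a listed thing).
The state is a dict: "t": time; "joints": joint angles; "joint_velocities": joint speeds; "joint_torque": joint torques, N m; "tcp_pos": TCP position; "tcp_rot": TCP orientation; "contact_force": force on the tool from outside, world axes, zero at the start; "wrist_torque": the same for the moment, N m; "grip_width": opening from 0.0 (shut) to 1.0 (fully open); "grip_force": force on a finger pad.
Only numpy, scipy, OpenCV 4.12 (cv2) and the standard library are available. Lean on these libraries where they do the work, as an engineer would, in place of code of your own. Each camera call takes 0.05 s, during which the arm holds its last target. There are 200 camera calls.

## Working session

There is one attempt and no reset: what is moved stays moved. The work goes in short steps, each a Python script; the robot and the scene stay as the last script left them, time stands still between calls to the robot, and variables do not carry over. Pictures are saved under pics/ and viewed, at most 14 in all, crops included, and the job is handed in when it is done.

```bash
mkdir -p pics; ls; cat > h.py <<'E'
import numpy as np, cv2
from cell import robot, grip, kin, viewer
from scipy.spatial.transform import Rotation as Ro
def save(name,fn):
    im=viewer.read_camera(name); cv2.imwrite('pics/'+fn,cv2.cvtColor(im,cv2.COLOR_RGB2BGR)); return im
def pix2world(ci,uv,z):
    K=np.array(ci['camera_matrix']);R=np.array(ci['R']);t=np.array(ci['t']);k=ci['k1']
    d=np.linalg.solve(K,np.c_[np.atleast_2d(uv).astype(float),np.ones(len(np.atleast_2d(uv)))].T).T[:,:2]
    u=d.copy()
    for _ in range(20): u=d/(1+k*(u**2).sum(1,keepdims=True))
    ray=np.c_[u,np.ones(len(u))]@R; c=-R.T@t
    return c+ray*((z-c[2])/ray[:,2])[:,None]
def axis(ci,mask,z):
    v,u=np.nonzero(mask); P=pix2world(ci,np.c_[u,v],z)[:,:2]
    c,sz,a=cv2.minAreaRect(P.astype(np.float32))
    m=P.mean(0); w,V=np.linalg.eigh(np.cov((P-m).T)); d=V[:,1]
    s=(P-m)@d; n=(P-m)@V[:,0]
    mid=m+d*(s.max()+s.min())/2
    return mid,np.arctan2(d[1],d[0]),np.ptp(s),np.ptp(n),np.array(c)
E
python3 - <<'E'
from h import *
for cam in ('top','scene'):
    save(cam,cam+'0.png')
    ci=viewer.camera_info(cam); R=np.array(ci['R']);t=np.array(ci['t'])
    print(cam, -R.T@t)
    if cam=='top':
        for n in ['fork_a','knife','teaspoon','fork_box','knife_box','teaspoon_box','cup','capsule','salt']:
            for r in viewer.pinpoint(n,cam): print(n,'pin',round(r['confidence'],2),(R.T@(np.array(r['at'])-t)).round())
            for r in viewer.silhouettes(n,cam):
                a=axis(ci,r['mask'],4 if 'box' not in n else 40); print(n,'sil',round(r['confidence'],2),r['mask'].sum(),[np.round(x,2) for x in a])
print(robot.observe())
E
```

```text
pics
top [ 473.98683072   38.26540047 1129.7954668 ]
fork_a pin 0.75 [493.  -6.  -1.]
fork_a pin 0.65 [456. 244.   4.]
fork_a sil 0.55 155 [array([478.65,  -5.03]), np.float64(3.02), np.float64(153.05), np.float64(20.91), array([478.39,  -7.6 ])]
fork_a sil 0.51 223 [array([457.96, 236.63]), np.float64(1.82), np.float64(177.93), np.float64(21.57), array([456.95, 236.31])]
knife pin 0.88 [491.  63.   0.]
knife sil 0.68 337 [array([490.75,  59.42]), np.float64(-2.91), np.float64(194.2), np.float64(18.48), array([490.53,  60.32])]
teaspoon pin 0.61 [456. 430.  -2.]
teaspoon sil 0.48 185 [array([456.4 , 428.66]), np.float64(1.29), np.float64(128.48), np.float64(27.28), array([457.07, 428.48])]
fork_box pin 0.65 [ 557. -239.    2.]
fork_box sil 0.82 2910 [array([ 555.07, -229.44]), np.float64(3.14), np.float64(243.35), np.float64(111.29), array([ 555.07, -232.41])]
knife_box pin 0.92 [ 549. -117.    2.]
knife_box sil 0.82 2875 [array([ 546.95, -110.52]), np.float64(3.14), np.float64(246.16), np.float64(110.25), array([ 546.95, -113.77])]
teaspoon_box pin 0.85 [ 545. -352.    1.]
teaspoon_
[... 695 characters left out ...]
0.46751999, -0.01159115,  1.60271594,  0.00599353,
        1.07136694, -0.05630828]), 'joint_velocities': array([ 9.99684238e-05,  1.02523729e-03,  1.12790252e-03,  1.74841929e-03,
       -1.39357689e-03,  2.21553928e-03,  1.70634958e-03]), 'joint_torque': array([-1.31984307e-03, -5.20417106e+01, -1.30034288e-02, -2.44051570e+01,
       -5.66433230e-02,  1.15455678e-02,  1.46836544e-05]), 'tcp_pos': array([220.34072624, 611.52220888, 214.57276493]), 'tcp_rot': array([5.40553706e-01, 3.09469749e+00, 3.09350898e-05]), 'contact_force': array([0.11894399, 0.86774915, 0.2726828 ]), 'wrist_torque': array([ 0.00138379, -0.04652986,  0.02593251]), 'grip_force': 0.0, 'grip_width': 1.0006287938640963}
```

View pics/top0.png

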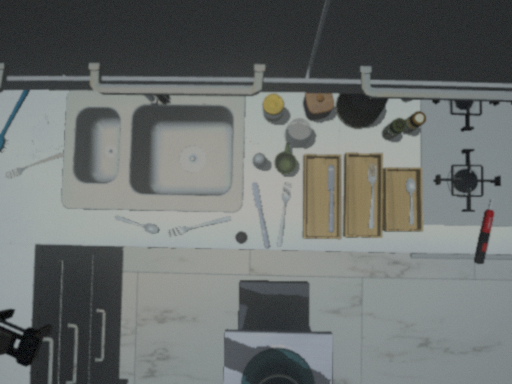

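View pics/scene0.png

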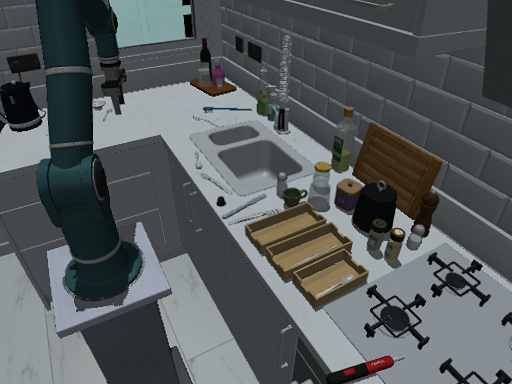

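```bash
python3 - <<'E'
from h import *
a=cv2.imread('pics/top0.png'); 
b=cv2.resize(a[140:250,0:160],None,fx=5,fy=5,interpolation=cv2.INTER_CUBIC)[:550]
c=cv2.resize(a[140:255,160:320],None,fx=5,fy=5,interpolation=cv2.INTER_CUBIC)
cv2.imwrite('pics/c1.png',cv2.convertScaleAbs(b,alpha=1.1));cv2.imwrite('pics/c2.png',c)
ci=viewer.camera_info('top'); print(pix2world(ci,[[8,175],[64,155],[285,183],[281,246],[170,233],[230,219],[237,248],[253,184],[267,246],[116,217],[158,230]],4).round())
E
```

```text
[[595. 836.   4.]
 [659. 662.   4.]
 [586. -10.   4.]
 [400.  -2.   4.]
 [431. 328.   4.]
 [476. 150.   4.]
 [391. 127.   4.]
 [582.  84.   4.]
 [399.  39.   4.]
 [475. 492.   4.]
 [439. 364.   4.]]
```

View pics/c1.png

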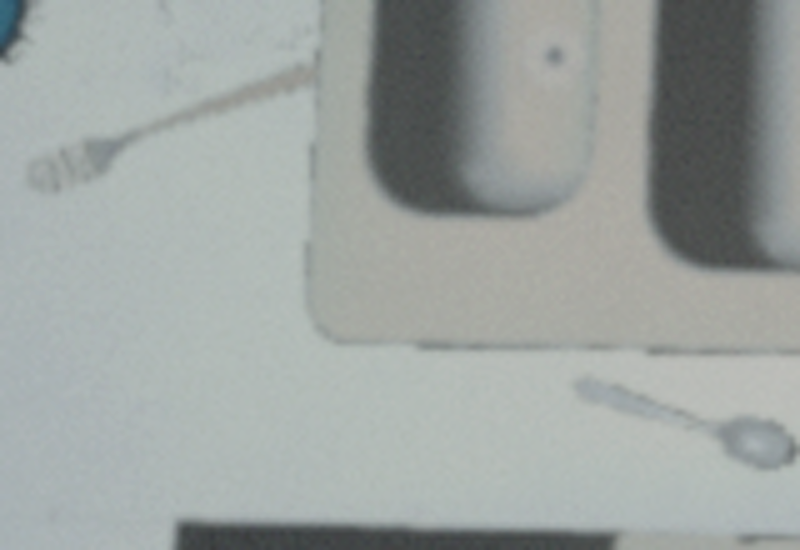

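View pics/c2.png

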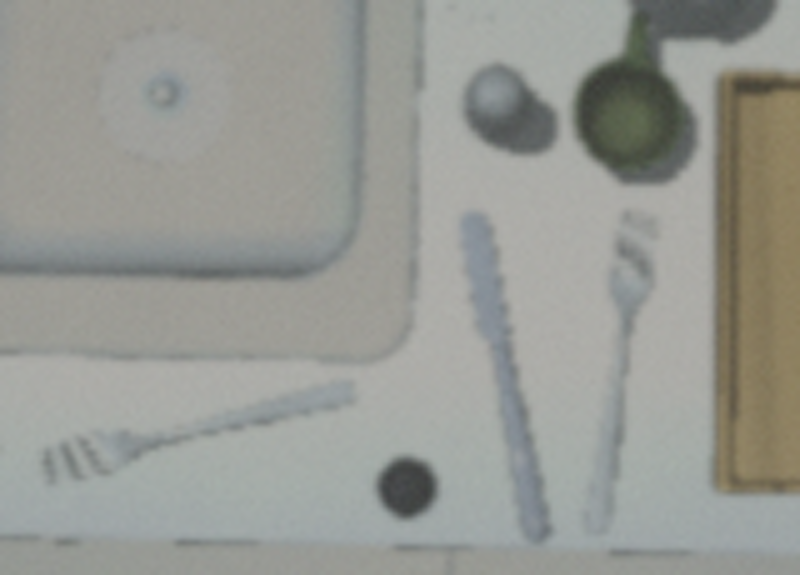

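```bash
cat >> h.py <<'E'
def rv(yaw):
    c,s=np.cos(yaw),np.sin(yaw)
    return Ro.from_matrix(np.array([[c,s,0],[s,-c,0],[0,0,-1]])).as_rotvec()
def pick_yaw(p,yaw):
    q=robot.observe()['joints']; best=None
    for k in (-1,0,1):
        j=kin.ik(p,rv(yaw+k*np.pi))
        if j is None: continue
        c=np.abs(np.array(j)-q).max()+(10 if abs(j[6])>2.8 else 0)
        if best is None or c<best[0]: best=(c,yaw+k*np.pi)
    return best[1]
def go(p,yaw):
    y=pick_yaw(p,yaw); robot.movep(p,rv(y)); return y
def look(n,z,near,fn=None):
    ci=viewer.camera_info('wrist')
    if fn: save('wrist',fn)
    else: viewer.read_camera('wrist')
    R=np.array(ci['R']);t=np.array(ci['t'])
    pins=[(r['confidence'],R.T@(np.array(r['at'])-t)) for r in viewer.pinpoint(n,'wrist')]
    sil=[(r['confidence'],)+axis(ci,r['mask'],z) for r in viewer.silhouettes(n,'wrist')]
    for c,p in pins: print(n,'pin',round(c,2),p.round(1))
    for s in sil: print(n,'sil',[np.round(x,2).tolist() for x in s])
    return pins,sil
def st():
    o=robot.observe(); print('t',round(o['t'],1),'tcp',o['tcp_pos'].round(1),'w',round(o['grip_width']*92,1),'F',round(float(np.max(o['grip_force'])),1),o['contact_force'].round(1))
E
python3 - <<'E'
from h import *
go([457,428,180],1.29+np.pi); grip(0.4)
look('teaspoon',4,None,'w1.png'); st()
E
```

```text
teaspoon pin 0.81 [462.8 429.3   4.7]
teaspoon sil [0.63, [459.39, 428.8], 1.29, 137.74, 27.97, [459.84, 428.66]]
t 3.2 tcp [457. 428. 180.] w 36.4 F 0.0 [0.4 0.8 0.1]
```

View pics/w1.png

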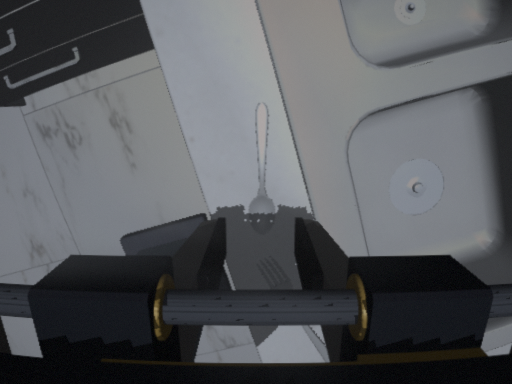

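```bash
cat >> h.py <<'E'
def grab(mid,yaw,z=2,f=25):
    y=go([mid[0],mid[1],120],yaw)
    robot.servo_line([mid[0],mid[1],30],feed=200); robot.servo_line([mid[0],mid[1],z],feed=60)
    st(); grip(0.0,f); st()
    robot.servo_line([mid[0],mid[1],150],feed=200); st()
E
python3 - <<'E'
from h import *
grab([459.6,428.7],1.29)
go([545,-340,160],0)
look('teaspoon_box',40,None,'w2.png'); look('teaspoon',12,None); st()
E
```

```text
t 4.8 tcp [459.5 428.5   1.6] w 36.9 F 0.0 [-0.2  0.1 -0.5]
t 5.2 tcp [459.6 428.7   2.1] w 20.1 F 24.9 [ 1.1 -0.3  0.5]
t 6.1 tcp [458.9 428.2 148.9] w 20.5 F 24.9 [ 1.1  0.1 -0.5]
teaspoon_box pin 0.62 [ 552.6 -350.5    3.2]
teaspoon_box sil [0.82, [548.92, -352.23], -3.1, 182.67, 107.55, [548.2, -352.15]]
teaspoon pin 0.87 [ 550.8 -341.   162.1]
teaspoon sil [0.63, [484.37, -339.32], -3.14, 266.36, 48.36, [484.12, -333.4]]
t 9.1 tcp [ 545.2 -339.7  160. ] w 20.1 F 24.9 [-0.4 -0.1  0.3]
```

View pics/w2.png

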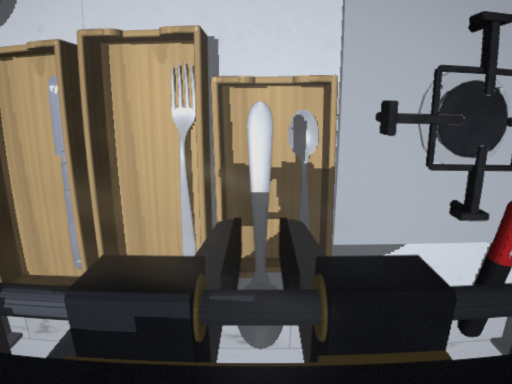

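```bash
cat >> h.py <<'E'
def place(p,yaw,z,op,up=130):
    go([p[0],p[1],130],yaw)
    robot.servo_line([p[0],p[1],50],feed=200); robot.servo_line([p[0],p[1],z],feed=60); st()
    grip(op,10); st()
    robot.servo_line([p[0],p[1],50],feed=120); robot.servo_line([p[0],p[1],up],feed=250)
E
python3 - <<'E'
from h import *
place([546,-339.5],0.02,10,0.3)
grip(0.4)
go([490,61,180],0.23)
look('knife',4,None); look('fork_a',6,None,'w3.png'); st()
E
```

```text
t 10.7 tcp [ 546.  -339.8   10.1] w 19.7 F 24.9 [ 0.1 -0.8 -0.6]
t 11.1 tcp [ 546.2 -339.5   10.3] w 27.6 F 0.0 [-0.2 -0.4 -0.1]
knife pin 0.89 [4.931e+02 5.750e+01 4.000e-01]
knife pin 0.39 [500.   -7.9   6.6]
knife sil [0.91, [493.77, 59.44], -2.91, 198.5, 19.16, [493.53, 60.5]]
knife sil [0.61, [503.94, -216.2], -2.86, 178.09, 68.79, [496.29, -206.74]]
fork_a pin 0.9 [497.6  -6.4   2.8]
fork_a pin 0.69 [455.8 242.5  -1.3]
fork_a pin 0.65 [495.   59.1  -1.2]
fork_a sil [0.93, [459.07, 240.6], 1.83, 192.66, 24.42, [457.88, 240.41]]
fork_a sil [0.58, [494.15, -6.45], 3.02, 181.85, 24.69, [493.87, -7.87]]
fork_a sil [0.44, [653.42, -20.65], 2.02, 78.16, 68.29, [651.36, -21.08]]
fork_a sil [0.43, [503.4, -214.87], -2.86, 176.03, 67.93, [495.86, -205.45]]
t 14.2 tcp [490.2  60.3 180. ] w 36.8 F 0.0 [ 1.  -0.3  0.6]
```

View pics/w3.png

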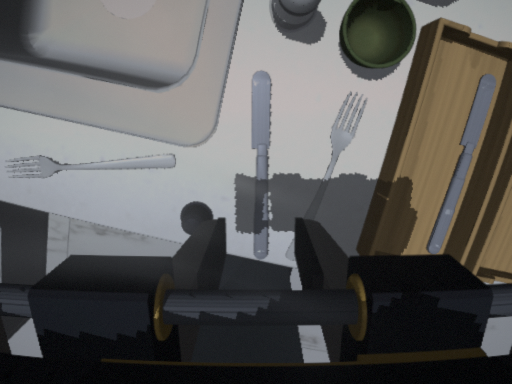

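```bash
python3 - <<'E'
from h import *
grab([493.5,59],0.228)
go([450,-170,230],0)
for n in ('knife_box','fork_box'): look(n,40,None,'w4.png')
look('knife',230,None); st()
E
```

```text
t 15.7 tcp [493.4  58.7   1.8] w 36.8 F 0.0 [ 0.5 -0.2  0.2]
t 16.2 tcp [493.7  59.1   2.2] w 12.6 F 25.0 [0.2 1.2 1. ]
t 17.1 tcp [492.6  59.2 149.1] w 12.4 F 25.0 [-0.1 -0.1 -0.7]
knife_box pin 0.61 [ 549.1 -116.7   -6.3]
knife_box sil [0.61, [527.32, -105.06], 3.1, 195.77, 105.59, [527.7, -116.07]]
fork_box pin 0.86 [ 555.4 -240.2   -0.9]
fork_box sil [0.7, [530.18, -234.1], -3.13, 189.93, 108.96, [530.75, -236.16]]
knife pin 0.59 [ 451.6 -168.1  228.1]
knife sil [0.64, [459.08, -168.26], -3.13, 182.92, 19.57, [459.1, -167.36]]
t 18.5 tcp [ 450.1 -169.6  229.9] w 12.8 F 25.0 [ 0.6  0.6 -0.1]
```

View pics/w4.png

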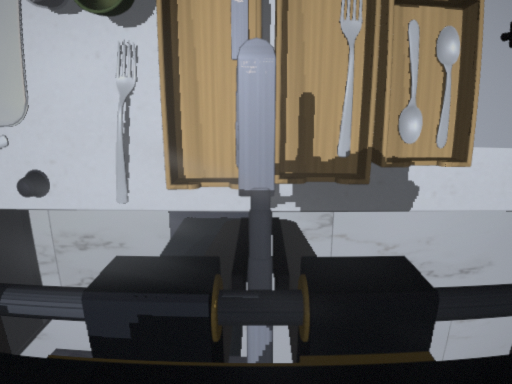

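```bash
python3 - <<'E'
from h import *
ci=viewer.camera_info('wrist')
print(pix2world(ci,[[166,187],[281,182],[368,182],[160,0],[379,164],[470,164]],40).round(1))
E
```

```text
[[ 432.1  -66.4   40. ]
 [ 437.6 -193.    40. ]
 [ 437.6 -289.1   40. ]
 [ 624.9  -70.    40. ]
 [ 457.7 -299.9   40. ]
 [ 458.6 -406.3   40. ]]
```

```bash
python3 - <<'E'
from h import *
place([550.5,-104],0.0,10,0.22)
grip(0.4)
grab([496,-6.8],3.04)
place([556.5,-222],0.0,10,0.28,100)
# push toward +y wall, gripper turned 90 deg and shut
grip(0.0)
go([556.5,-244,100],np.pi/2); st()
look('fork_a',12,None,'w5.png')
E
```

```text
t 20.6 tcp [ 550.6 -104.3   10. ] w 12.2 F 25.0 [ 0.3  0.  -0.5]
t 20.9 tcp [ 550.7 -104.    10.3] w 19.9 F 0.0 [-0.1  1.2  0.4]
t 24.0 tcp [495.9  -7.    1.9] w 36.7 F 0.0 [ 0.2 -0.4  0.7]
t 24.4 tcp [496.2  -6.8   2.2] w 19.8 F 21.2 [-0.   0.2  0.1]
t 25.3 tcp [495.2  -6.4 149.2] w 19.9 F 21.1 [ 0.   0.5 -0.3]
t 27.6 tcp [ 556.6 -222.3   10.1] w 19.8 F 21.1 [-0.4  0.1 -0.5]
t 27.9 tcp [ 556.7 -222.    10.3] w 25.9 F 0.0 [-0.6 -0.1  0.6]
t 30.4 tcp [ 556.5 -243.9   99.9] w 0.3 F 0.0 [-0.1 -1.1 -0.1]
fork_a sil [0.75, [554.89, -223.36], 3.12, 182.4, 23.87, [554.95, -225.09]]
```

View pics/w5.png

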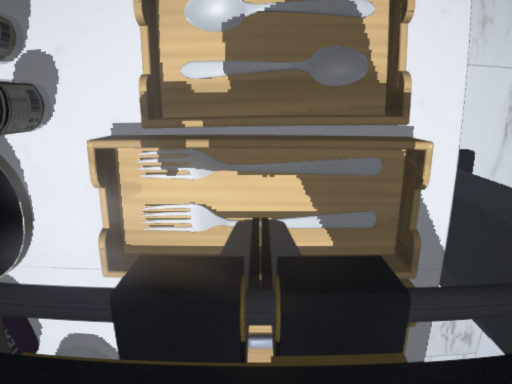

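```bash
python3 - <<'E'
from h import *
robot.servo_line([556.5,-245,30],feed=150); robot.servo_line([556.5,-245,10],feed=50); st()
robot.servo_line([556.5,-228,10],feed=30); st()
robot.servo_line([556.5,-230,10],feed=50)
robot.servo_line([556.5,-230,130],feed=200)
grip(0.4)
go([458,240.5,180],1.83); look('fork_b',6,None); st()
grab([458.3,240.8],1.83)
go([460,-235,230],0); look('fork_a',10,None,'w6.png'); st()
E
```

```text
t 31.7 tcp [ 556.4 -245.1    9.9] w 0.7 F 0.0 [0.  0.3 0.2]
t 32.5 tcp [ 556.5 -227.8   10. ] w 1.1 F 0.0 [-0.4  0.1  0.9]
fork_b pin 0.75 [453.5 240.3   2.4]
fork_b sil [0.66, [459.25, 240.13], 1.83, 187.52, 24.81, [458.27, 239.93]]
t 36.0 tcp [458.5 239.5 180.1] w 36.7 F 0.0 [0.6 0.1 0.9]
t 37.6 tcp [458.3 240.5   1.9] w 36.8 F 0.0 [ 0.4 -0.1 -0.1]
t 38.0 tcp [458.4 240.8   2.1] w 19.6 F 21.2 [-0.8 -0.9  0. ]
t 38.9 tcp [457.5 240.8 149.1] w 19.2 F 21.1 [ 0.1 -0.1 -0.6]
fork_a pin 0.98 [ 455.7 -229.3  226. ]
fork_a sil [0.94, [552.65, -207.74], -3.14, 178.12, 24.03, [552.63, -205.94]]
fork_a sil [0.87, [386.59, -234.57], -3.14, 409.09, 55.5, [386.37, -237.91]]
t 40.8 tcp [ 460.4 -234.1  229.7] w 19.8 F 21.1 [-0.3  0.2 -0.4]
```

View pics/w6.png

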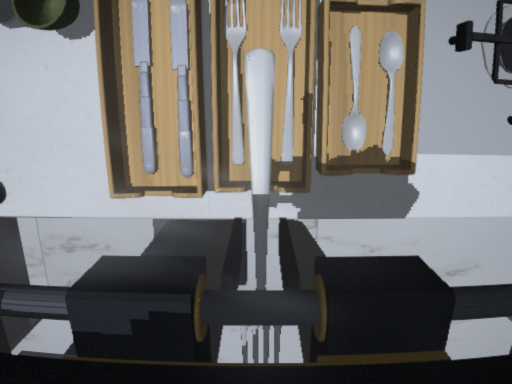

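```bash
python3 - <<'E'
from h import *
place([558,-237.5],0.0,23,0.3,150)
grip(0.4)
go([450,-235,300],0); look('fork_a',10,None,'w7.png'); st()
save('top','top1.png')
E
```

```text
t 42.6 tcp [ 557.8 -237.7   22.8] w 19.7 F 21.1 [ 0.6 -1.1 -1.1]
t 42.9 tcp [ 558.2 -237.6   23.3] w 27.5 F 0.0 [-0.2 -0.4  0.2]
fork_a pin 0.95 [ 552.8 -236.6    8.6]
fork_a pin 0.9 [ 559.1 -203.4   10.8]
fork_a pin 0.19 [ 550.3 -106.8    4.9]
fork_a sil [0.89, [551.81, -207.59], -3.13, 177.03, 24.57, [551.87, -206.39]]
fork_a sil [0.76, [563.4, -237.9], 3.14, 178.43, 22.74, [563.4, -239.11]]
t 45.1 tcp [ 450.5 -234.3  299. ] w 36.9 F 0.0 [ 0.5  0.7 -0.3]
```

View pics/w7.png

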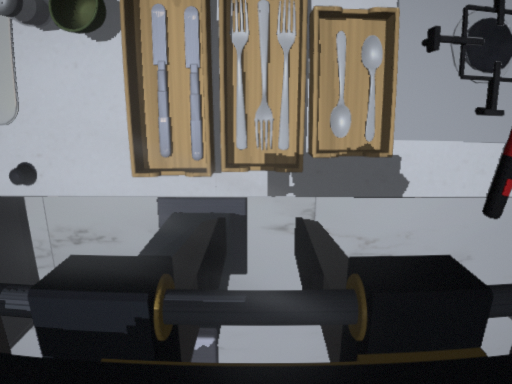

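View pics/top1.png

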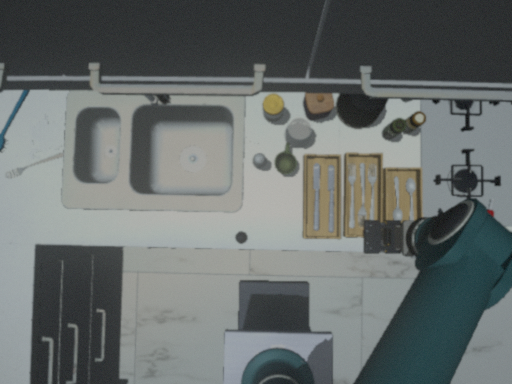

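All four pieces now lie lengthwise in their boxes: knives at about (165,80) and (195,80) in the wrist picture, forks at (240,75), (263,75) and (287,75), teaspoons at (341,85) and (372,85). In the top picture the cup, capsule and salt shaker are where they started.

```bash
python3 -c "
from h import *
print(robot.job_done())"
```

```text
the job is handed in; nothing more can be done
None
```

Job handed in at about 45 s: both forks, the knife and the teaspoon lie lengthwise inside the boxes of their own kind, the cup, capsule and salt shaker are where they were, and I left the fork-like, brown-handled utensil left of the sink alone because it matched no listed piece and was out of reach.

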